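Take the inside depth of a steel cup with the bench depth gauge

TASK

Two identical depth gauges stand on the prep-room bench. On the one that stands over the hollow steel cup, hold the probe by its black head and lower it until its tip touches the bottom of the cup, then lock the slide at that height by pressing its clamp lever fully down. Leave the cup standing under the probe.

Things in the scene. Friction and masses are not known exactly. Their poses are not given: they have to be found in the camera images.
- probe_head (a point): Middle of the probe's upright black head (24 mm dia, 40 high), on the gauge over the hollow cup (the twin stands over solid brass). Rod tip 150 mm below. Starts 265-280 mm above bench, slides only up/down with 1-4 N, stays where left, can go below the cup floor. Arm under it: 32 mm wide, top 155 mm above bench. z up; -y runs along the arm to the column, 70 mm off; both x sides clear.
- cup: Loose hollow steel cup, 76 mm over the rim, 55 high, 3 mm wall, 5 mm bottom, 0.3 kg. Origin: centre of underside, z up. Stands within 6 mm of the probe's axis on a round 84 mm platform whose height varies (cup underside 25-55 mm above the bench). When the tip touches bottom, the head's middle is 155 mm above this origin.
- lock_pad (a point): Press point on top of that gauge's clamp lever: dark steel paddle 22 mm wide, 6 thick, 66 long, hinged on the column 158 mm above the bench, pointing away from the probe; point 52 mm from the hinge. Open: raised 40 deg, point 190-194 mm up. Locked: level, point 161 mm up, free air below. Press straight down at the starting point with 2-3 N (it moves 12 mm outward); stays where left.
- lock (a joint): Clamp lever angle in rad: 0 raised (open), grows as it is pressed down, 0.70 at its stop, level (locked). Starts between 0 and 0.08.
Not all that is in view belongs to the job. Leave any brown or turquoise look-alike of the cup alone.

How it is judged:
By the outcome, as a careful person would: the job done as asked, in the order asked, and still so for the second after the job is handed in, with the robot touching nothing.
It also fails if it takes over 42 s, if anything falls off the work surface, if the arm or the gripper's body presses on something with over 40 N, if the wrist force passes 120 N, or if a joint passes its speed limit or range.

ROBOT

A 6-joint arm with a two-finger parallel gripper is mounted at the origin on the work surface. World frame = base frame: x ahead of the robot, y to its left, z up, the work surface at z = 0. Lengths are in m, angles in degrees, forces in N, time in s.
With the tool pointing down it reaches from about 0.225 to 0.875 m from the base axis. Payload 3.4 kg.
Tool frame: the origin (TCP) lies midway between the tips of the shut fingers; the grasp point (between the pads) lies 19 mm behind it; y points along the fingers, z is the direction in which the jaws open and shut, and the axes are right-handed (so a half turn about y gives the same grasp; the last joint's range is limited). The gripper opens to 85 mm and grips with 20 to 120 N. Pads are 22 mm wide; open, the fingers measure 114 mm over their backs; the gripper's body (76 mm by 85 mm) begins 54 mm behind the grasp point. The pads swing forward as they close: fully open they stand 13 mm farther back than shut.
Start: joints at [-79.355, 15.808, 86.224, -0, 77.962, -6.933], TCP at [0.174, -0.548, 0.231] pointing down, gripper open.
Joint ranges: [-165.64, 165.64], [-43.16, 119.46], [12.63, 154.43], [-67.54, 247.53], [6.08, 155.33], [-154.97, 154.97]. Speed limits (degrees/s): [147.25, 147.25, 180, 180, 180, 180].

INTERFACE

Orientations are given as [roll, pitch, yaw] about the fixed x, y, z axes, in that order (R = Rz(yaw) Ry(pitch) Rx(roll)).
In Python, from workcell import get_state, snapshot, hand_in, trace, tip_of gives the robot as it stands.
- The arm moves only by the shell command python3 -m inch 'ROWS' [OPENING] [FORCE]. ROWS is JSON, one flat list of numbers, 6 for each row, row after row: the shift along the tool's x, y, z in mm, then the turn, a rotation vector about the tool's x, y, z in rad. In form: [dx, dy, dz, rx, ry, rz, dx, dy, dz, rx, ry, rz, ...]. A call has 1 to 20 rows; each row is the pose to reach, as a shift and turn from the pose commanded when the call began, along the tool's axes at that moment; what a row does not reach only later rows make up. A row lasts 1/10 s, in which the tool goes at most 50 mm and 8.59 degrees, less where a joint would pass 70% of its speed; a pose out of reach is approached as far as the arm can. A call with a gripper value outside its range is refused whole. OPENING is the gripper's target within -1 to 1 (fully open at 1, half-way at 0, shut at -1), set as the call begins (- or left out, the last holds). The fingers move at their own pace and stop on an object; FORCE is the grip in N (left out, the last holds). Time passes only in rows, so rows that repeat a pose let the fingers close. It gives the time, the measured TCP pose, the force and the opening at its end, in the units of the state.
- get_state(): the state, without advancing time (a new reading comes with each control period).
- snapshot(name): name is "scene" or "top" or "wrist"; returns a dict with "image" (420x560x3 uint8, red, green, blue), "depth" (420x560 float32, m along the optical axis (not along the pixel's ray), 0 where there is no reading), "camera_matrix" (3x3 intrinsics, pixels), "R" (3x3) and "t" (3): a world point X has camera coordinates R X + t; the wrist camera has in their place "T_tool_cam" (4x4, takes a point from camera to tool coordinates, whose origin is the TCP and whose axes are the tool frame's). Camera axes: x right, y down, z forward; pixel columns grow to the right and rows downward; lengths in m; the calibration is good to about 2 mm. A picture is of the moment at which its call begins: read the wrist's pose just before it.
- hand_in(): hands the job in, once; it reports no verdict.
Trained networks look in the newest picture that a camera, given by its name, has taken for a name from the list of things; names that differ only in an ending like _2 or _b are one class to them, and where a whole thing is asked for, a point or a joint stands for the part that bears it (a point fixed in the world has none). Each returns a list of dicts, best first, with "confidence" (0 to 1); they miss things now and then, are a little off and sometimes report something else, mostly with a low value. They report only what shows in the picture. A call takes as long as a camera call. They do not tell look-alikes from the thing itself.
- trace(camera, thing): "mask" (420x560 bool, what is visible of it) and "at" ([row, column] as shares, 0 to 1, of the picture: columns of its width, rows of its height, amid what is visible of it).
- tip_of(camera, thing): "at" ([row, column] as shares, 0 to 1, of the picture: columns of its width, rows of its height: a listed point, or the origin of a listed thing).
The state is a dict: "time": time; "joints": joint angles; "joint_velocities": joint speeds; "effort": joint torques, N m; "tool_pos": TCP position; "orientation": TCP orientation; "force": force on the tool from outside, world axes, zero at the start; "wrist_torque": the same for the moment, N m; "opening": finger opening in m.
Only numpy, scipy, OpenCV 4.12 (cv2) and the standard library are available. Lean on these libraries where they do the work, as an engineer would, in place of code of your own. Each camera call takes 0.05 s, during which the arm holds its last target.

## Working session

There is one attempt and no reset: what is moved stays moved. The work goes in short steps, Python scripts to look and compute and a shell command to move; the robot and the scene stay as the last step left them, time stands still between calls to the robot, and variables do not carry over. Pictures are saved under pics/ and viewed, and the job is handed in when it is done.

```bash
ls; mkdir -p pics
cat > h.py <<'E'
import numpy as np,cv2
from workcell import get_state,snapshot,trace,tip_of
from scipy.spatial.transform import Rotation as Ro
def save(n,im): cv2.imwrite('pics/'+n+'.png',cv2.cvtColor(im,cv2.COLOR_RGB2BGR))
def pose():
    s=get_state(); T=np.eye(4); T[:3,:3]=Ro.from_euler('xyz',s['orientation'],degrees=True).as_matrix(); T[:3,3]=s['tool_pos']; return T,s
def ext(sn,T=None):
    M=np.eye(4)
    if 'R' in sn: M[:3,:3]=np.array(sn['R']).T; M[:3,3]=-np.array(sn['R']).T@np.array(sn['t']); return M
    return T@np.array(sn['T_tool_cam'])
def world(sn,r,c,T=None,d=None):
    K=np.array(sn['camera_matrix']); d=sn['depth'][int(r),int(c)] if d is None else d
    p=np.linalg.inv(K)@np.array([c,r,1])*d
    M=ext(sn,T); return M[:3,:3]@p+M[:3,3]
def cloud(sn,T=None):
    K=np.array(sn['camera_matrix']); v,u=np.mgrid[:420,:560]
    p=np.stack([u,v,np.ones_like(u)],-1)@np.linalg.inv(K).T*sn['depth'][...,None]
    M=ext(sn,T); return p@M[:3,:3].T+M[:3,3]
E
python3 - <<'E'
from h import *
T,s=pose(); print(s)
for n in ['scene','top','wrist']:
    sn=snapshot(n); save(n+'0',sn['image'])
    for th in ['probe_head','cup','lock_pad']:
        for f in (tip_of,trace):
            for k in f(n,th):
                a=np.array(k['at'])*[420,560]; print(n,th,f.__name__,round(k['confidence'],2),a.round(1),world(sn,*a,T).round(3))
E
```

```text
pics
{'time': 0.0, 'joints': array([-7.93552969e+01,  1.58480882e+01,  8.62957815e+01, -2.44634541e-03,
        7.79626955e+01, -6.93248535e+00]), 'joint_velocities': array([ 0.03730612, -0.03314651, -0.03198904, -0.02809764,  0.07388177,
        0.02536926]), 'effort': array([ 2.86972572e-04, -4.16777372e+01, -2.45804322e+01, -1.83225416e-04,
        1.10641497e-02,  5.32317529e-06]), 'tool_pos': array([ 0.17352744, -0.54762618,  0.23043118]), 'orientation': array([-9.01060748e+01,  1.04882675e-02, -1.62422309e+02]), 'force': array([ 0.39777173, -0.40973011, -0.101434  ]), 'wrist_torque': array([0.04082345, 0.00506418, 0.00975193]), 'opening': 0.08539269088112048}
scene probe_head call 0.84 [137.3 255.4] [ 0.572 -0.105  0.286]
scene probe_head call 0.91 [149.1 253.9] [ 0.574 -0.107  0.263]
scene cup call 0.94 [305.8 262.2] [ 0.742 -0.051  0.048]
scene cup call 0.81 [261.6 316.9] [0.597 0.025 0.03 ]
scene cup call 0.69 [229.  162.2] [ 0.586 -0.312  0.033]
scene cup call 0.63 [231.  254.2] [ 0.597 -0.104  0.085]
scene cup call 0.96 [298.8 261.6] [ 0.696 -0.065  0.006]
scene cup call 0
[... 189 characters left out ...]
] [ 0.532 -0.221  0.192]
scene lock_pad call 0.63 [169.3 211.2] [ 0.542 -0.205  0.179]
top probe_head call 0.7 [228.4 315. ] [ 0.568 -0.115  0.296]
top cup call 0.87 [235.5 386.8] [ 0.548 -0.325  0.005]
top cup call 0.78 [229.7 310.4] [ 0.566 -0.106  0.295]
top cup call 0.74 [177.2 290.7] [ 0.708 -0.067  0.003]
top cup call 0.72 [230.2 259.7] [0.563 0.018 0.003]
top cup call 0.74 [233.  391.4] [ 0.555 -0.337  0.004]
top cup call 0.72 [231.5 258.8] [0.56  0.02  0.004]
top cup call 0.64 [232.4 304.9] [ 0.557 -0.103  0.048]
top cup call 0.6 [173.  289.7] [ 0.719 -0.064  0.005]
top lock_pad call 0.53 [241.4 361.9] [ 0.538 -0.227  0.191]
top lock_pad call 0.74 [239.1 348.2] [ 0.543 -0.199  0.171]
```

View pics/scene0.png

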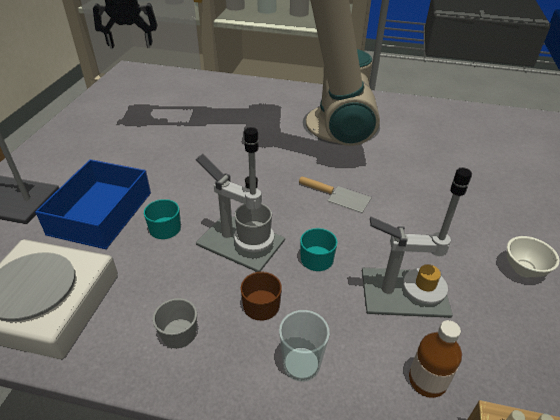

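View pics/top0.png

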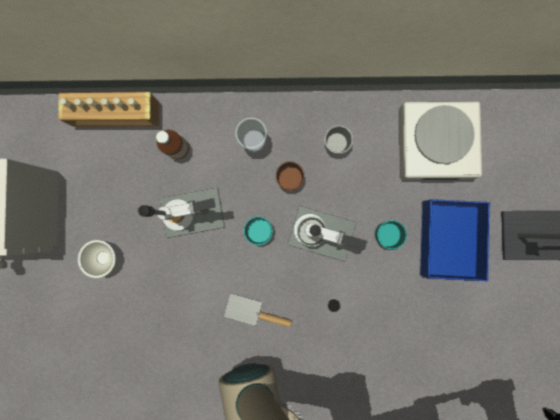

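View pics/wrist0.png

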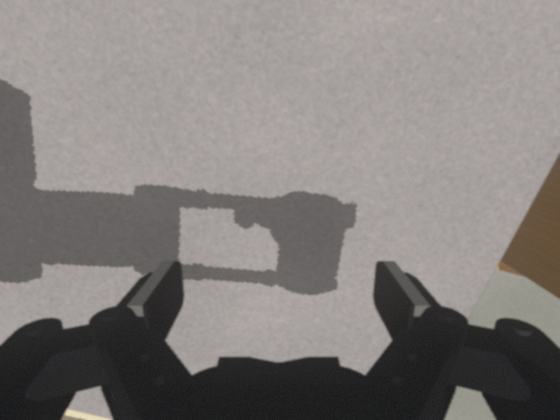

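Candidates in the scene view: the gauge head at (251,140) sits over a steel cup at (254,225), and the twin's head at (460,182) sits over brass at (429,277). The free steel cup at (176,322), the turquoise and brown cups, and a small black knob at (250,183) in scene / (334,305) in top don't belong to the job. I choose the left gauge and check it in a crop.

```bash
cat > m.py <<'E'
from h import *
S=snapshot('scene'); P=cloud(S); Tn=snapshot('top'); Q=cloud(Tn)
crop=np.hstack([cv2.resize(S['image'][110:280,180:300],(480,600)[::1] if 0 else (400,567)),cv2.resize(Tn['image'][190:320,260:380],(400,567))]); save('crop1',crop)
for nm,C,sn,reg in (('scene',P,S,(slice(120,160),slice(235,270))),('top',Q,Tn,(slice(210,250),slice(295,340)))):
    c=C[reg].reshape(-1,3); im=sn['image'][reg].reshape(-1,3)
    k=(c[:,2]>0.235)&(c[:,2]<0.32)
    q=c[k]; print(nm,k.sum(),q.min(0).round(4),q.max(0).round(4)); t=q[q[:,2]>q[:,2].max()-0.004]; print(' top',t.mean(0).round(4),len(t))
    for lo in np.arange(.235,.31,.01):
        z=q[(q[:,2]>=lo)&(q[:,2]<lo+.01)]
        if len(z)>3: print(round(lo,3),len(z),z.min(0).round(3),z.max(0).round(3))
# lever, arm, cup rim from both
for nm,C,reg in (('scene',P,(slice(140,270),slice(185,300))),('top',Q,(slice(190,265),slice(280,370)))):
    c=C[reg].reshape(-1,3)
    print(nm,np.histogram(c[:,2],np.arange(-.005,.3,.01)))
print('knob',Q[305,334],P[183,250])
E
python3 m.py
```

```text
scene 367 [ 0.553  -0.1269  0.2362] [ 0.579  -0.1028  0.2976]
 top [ 0.5669 -0.1147  0.2956] 89
0.235 20 [ 0.566 -0.119  0.236] [ 0.572 -0.109  0.244]
0.245 21 [ 0.566 -0.118  0.245] [ 0.573 -0.109  0.253]
0.255 51 [ 0.566 -0.125  0.256] [ 0.579 -0.103  0.265]
0.265 63 [ 0.566 -0.124  0.265] [ 0.579 -0.103  0.275]
0.275 64 [ 0.565 -0.127  0.275] [ 0.578 -0.103  0.285]
0.285 79 [ 0.553 -0.127  0.285] [ 0.579 -0.103  0.295]
0.295 69 [ 0.555 -0.126  0.295] [ 0.577 -0.104  0.298]
top 113 [ 0.5544 -0.1276  0.2735] [ 0.5773 -0.1051  0.2977]
 top [ 0.5652 -0.1173  0.2954] 75
0.285 61 [ 0.555 -0.128  0.288] [ 0.577 -0.105  0.295]
0.295 47 [ 0.555 -0.125  0.295] [ 0.575 -0.107  0.298]
scene (array([9520, 1745,   56,   85,  356,  271,  246,  265,  277,  241,  194,
         42,   38,   88,  186,  371,  209,  118,  113,  117,   69,   27,
         32,   28,   24,   21,   51,   63,   45,    0]), array([-0.005,  0.005,  0.015,  0.025,  0.035,  0.045,  0.055,  0.065,
        0.075,  0.085,  0.095,  0.105,  0.115,  0.125,  0.135,  0.145,
        0.155,  0.165,  0.175,  0.185,  0.195,  0.205,  0.215,  0.225,
        0.235,  0.245,  0.255,  0.265,  0.275,  0.285,  0.295]))
top (array([4046, 1329,   20,    1,  172,  222,   25,   22,   18,   41,   85,
          0,    1,    1,    2,  251,   91,   71,   62,   69,   34,    0,
          0,    0,    0,    0,    0,    3,    2,   61]), array([-0.005,  0.005,  0.015,  0.025,  0.035,  0.045,  0.055,  0.065,
        0.075,  0.085,  0.095,  0.105,  0.115,  0.125,  0.135,  0.145,
        0.155,  0.165,  0.175,  0.185,  0.195,  0.205,  0.215,  0.225,
        0.235,  0.245,  0.255,  0.265,  0.275,  0.285,  0.295]))
knob [ 0.36647867 -0.17937549  0.0271675 ] [ 0.56982621 -0.11797173  0.18229313]
```

Run:
```python
import cv2
print(cv2.imread('pics/crop1.png').shape)
```

```text
(567, 800, 3)
```

View pics/crop1.png

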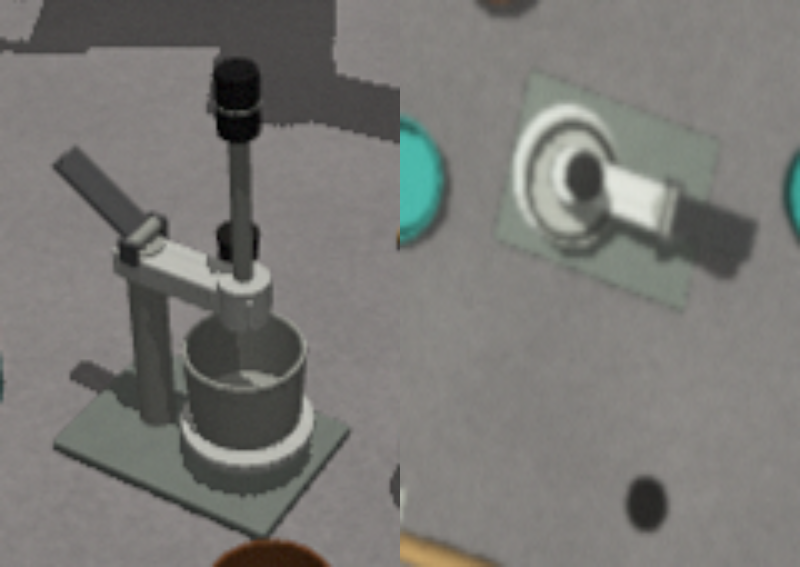

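```bash
cat > m2.py <<'E'
from h import *
from scipy.optimize import least_squares
S=snapshot('scene'); P=cloud(S).reshape(-1,3); Tn=snapshot('top'); Q=cloud(Tn).reshape(-1,3)
a=np.array([.566,-.116])
def near(C,r0,r1,z0,z1,ctr=a):
    d=np.hypot(*(C[:,:2]-ctr).T); return C[(d>r0)&(d<r1)&(C[:,2]>z0)&(C[:,2]<z1)]
for nm,C in (('s',P),('t',Q)):
    h=near(C,0,.02,.259,.2925); 
    f=least_squares(lambda p:np.hypot(h[:,0]-p[0],h[:,1]-p[1])-.012,a,loss='soft_l1',f_scale=.001); print(nm,'axis',f.x.round(4),len(h))
    c=near(C,.025,.05,.04,.125); hh=np.histogram(c[:,2],np.arange(.04,.13,.0025)); print(list(zip(hh[1].round(4),hh[0])))
    pl=near(C,.036,.05,.02,.07); print('platform z',np.histogram(pl[:,2],np.arange(.02,.07,.002)))
    ins=near(C,0,.03,.03,.075); print('cup floor?',len(ins),np.median(ins[:,2]) if len(ins) else 0)
    l=near(C,.075,.2,.163,.22); 
    m=l[:,:2].mean(0)
    l=l[np.hypot(*(l[:,:2]-[.543,-.2]).T)<.07]
    u,s,v=np.linalg.svd(l[:,:2]-l[:,:2].mean(0)); print('lever',len(l),l.mean(0).round(4),l.min(0).round(4),l.max(0).round(4),v[0],'normal',np.linalg.svd(l-l.mean(0))[2].round(3))
    ar=near(C,.015,.06,.148,.162); print('arm',len(ar),ar.mean(0).round(4),np.degrees(np.arctan2(*(ar.mean(0)[:2]-f.x)[::-1])))
    z=np.linalg.svd(ar[:,:2]-ar[:,:2].mean(0))[2][0]; print(z)
E
python3 m2.py
```

```text
s axis [ 0.5646 -0.1153] 220
[(np.float64(0.04), np.int64(103)), (np.float64(0.0425), np.int64(167)), (np.float64(0.045), np.int64(54)), (np.float64(0.0475), np.int64(69)), (np.float64(0.05), np.int64(61)), (np.float64(0.0525), np.int64(33)), (np.float64(0.055), np.int64(50)), (np.float64(0.0575), np.int64(60)), (np.float64(0.06), np.int64(50)), (np.float64(0.0625), np.int64(47)), (np.float64(0.065), np.int64(54)), (np.float64(0.0675), np.int64(53)), (np.float64(0.07), np.int64(62)), (np.float64(0.0725), np.int64(71)), (np.float64(0.075), np.int64(43)), (np.float64(0.0775), np.int64(70)), (np.float64(0.08), np.int64(65)), (np.float64(0.0825), np.int64(43)), (np.float64(0.085), np.int64(56)), (np.float64(0.0875), np.int64(46)), (np.float64(0.09), np.int64(49)), (np.float64(0.0925), np.int64(51)), (np.float64(0.095), np.int64(77)), (np.float64(0.0975), np.int64(66)), (np.float64(0.1), np.int64(4)), (np.float64(0.1025), np.int64(0)), (np.float64(0.105), np.int64(0)), (np.float64(0.1075), np.int64(0)), (np.float64(0.11), np.int64(0)), (np.float64(0.1125), np.int64(0)), (np.float64(0.115)
[... 1946 characters left out ...]
 (np.float64(0.1225), np.int64(0)), (np.float64(0.125), np.int64(0))]
platform z (array([ 0,  0,  0,  0,  0,  0,  0,  0,  2,  8, 35, 28, 14,  8,  1,  4,  2,
        0,  1,  3,  1,  1,  1,  1]), array([0.02 , 0.022, 0.024, 0.026, 0.028, 0.03 , 0.032, 0.034, 0.036,
       0.038, 0.04 , 0.042, 0.044, 0.046, 0.048, 0.05 , 0.052, 0.054,
       0.056, 0.058, 0.06 , 0.062, 0.064, 0.066, 0.068]))
cup floor? 225 0.04696558522616057
lever 231 [ 0.5373 -0.2116  0.1825] [ 0.5215 -0.2377  0.1631] [ 0.5525 -0.183   0.2012] [-0.24823128 -0.96870079] normal [[-0.203 -0.786  0.584]
 [-0.966  0.259  0.013]
 [ 0.161  0.562  0.811]]
arm 166 [ 0.5542 -0.1525  0.1509] -108.70470383512136
[-0.09463735 -0.99551181]
```

The crop shows the left gauge over a hollow steel cup. That gives the head axis at about (0.5655,-0.1165) with its middle at z≈0.2775, the arm direction at about -105.5°, and the rim at 0.098, so the cup underside is at about 0.043. The head should end at about 0.198. Next I move to a hover above the head with the jaws across the arm.

```bash
python3 -m inch '[-504,-130,-292,0,-0.993,0,-504,-130,-292,0,-0.993,0,-504,-130,-292,0,-0.993,0,-504,-130,-292,0,-0.993,0,-504,-130,-292,0,-0.993,0,-504,-130,-292,0,-0.993,0,-504,-130,-292,0,-0.993,0,-504,-130,-292,0,-0.993,0,-504,-130,-292,0,-0.993,0,-504,-130,-292,0,-0.993,0,-504,-130,-292,0,-0.993,0,-504,-130,-292,0,-0.993,0,-504,-130,-292,0,-0.993,0,-504,-130,-292,0,-0.993,0,-504,-130,-292,0,-0.993,0,-504,-130,-292,0,-0.993,0]' 1
python3 - <<'E'
from h import *
T,s=pose(); w=snapshot('wrist'); save('w1',w['image']); P=cloud(w,T)
print(s['time'],s['tool_pos'],s['orientation'],s['joints'])
for th in ['probe_head','lock_pad']:
  for f in (tip_of,trace):
    for k in f('wrist',th):
        a=np.array(k['at'])*[420,560]; print(th,k['confidence'],a.round(),world(w,*a,T).round(4))
sc=snapshot('scene'); save('s1',sc['image'])
E
```

```text
time: 2.85
tool_pos: [0.5649, -0.1187, 0.3611]
orientation: [-90.0, -0.0, -105.6]
force: [-0.1, -0.2, -0.6]
opening: 0.0853
2.85 [ 0.56491514 -0.11873081  0.36110895] [-9.00428502e+01 -2.98156743e-02 -1.05637867e+02] [-1.87539532e+01  1.36474401e+01  7.13044540e+01 -3.22279342e-02
  9.50892711e+01 -3.11892284e+00]
probe_head 0.78 [207. 275.] [ 0.5655 -0.1095  0.2939]
lock_pad 0.88 [288. 280.] [ 0.5375 -0.226   0.1924]
```

View pics/w1.png

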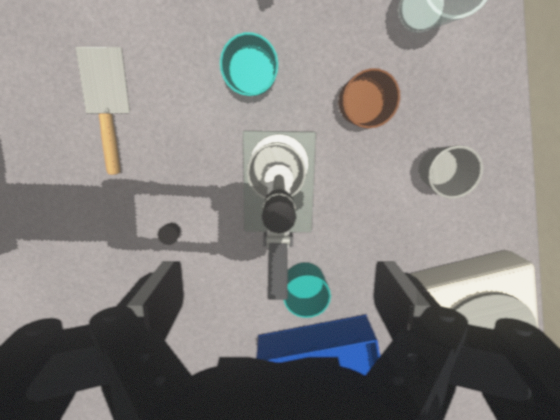

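View pics/s1.png

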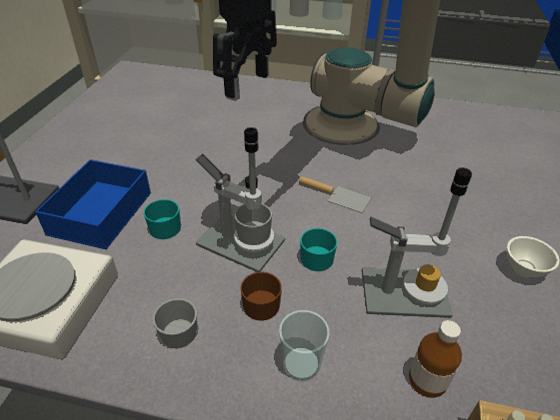

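Wrist view: the gauge runs along image vertical, with the head at (279,212) centred between the fingers and the lever at (278,275). I'll refine the head position from this close view.

Run:
```python
from h import *
T,s=pose(); w=snapshot('wrist'); P=cloud(w,T).reshape(-1,3)
d=np.hypot(P[:,0]-.5655,P[:,1]+.1165)
h=P[(d<.025)&(P[:,2]>.25)&(P[:,2]<.31)]
t=h[h[:,2]>np.percentile(h[:,2],95)-.003]
print(len(h),len(t),'top centre',t.mean(0).round(4),(t.min(0)+t.max(0)).round(4)/2,t.max(0)-t.min(0))
from scipy.optimize import least_squares
hh=h[(h[:,2]<.293)];print(len(hh), least_squares(lambda p:np.hypot(hh[:,0]-p[0],hh[:,1]-p[1])-.012,[.566,-.117],loss='soft_l1',f_scale=.001).x if len(hh)>5 else '')
l=P[(np.hypot(P[:,0]-.538,P[:,1]+.21)<.06)&(P[:,2]>.165)&(P[:,2]<.21)]
l=l[np.hypot(l[:,0]-.566,l[:,1]+.117)>.075]
u,sv,v=np.linalg.svd(l-l.mean(0)); print('lever',l.mean(0).round(4),v.round(3)); dd=v[0]*np.sign(v[0,2]); q=(l-l.mean(0))@dd; print('low end',(l.mean(0)+dd*q.min()).round(4),'tip',(l.mean(0)+dd*q.max()).round(4),np.ptp(q))
R=P[(d<.05)&(P[:,2]>.09)&(P[:,2]<.11)];print('rim',np.percentile(R[:,2],[5,50,95]),len(R))
R=P[(d<.06)&(d>.015)&(P[:,2]>.145)&(P[:,2]<.16)];print('arm',R.mean(0))
```

```text
1208 859 top centre [ 0.5663 -0.1162  0.2945] [ 0.5661  -0.1166   0.29435] [0.02308091 0.02332177 0.00382671]
369 [ 0.56607573 -0.11719546]
lever [ 0.538  -0.2123  0.1827] [[ 0.233  0.781 -0.58 ]
 [-0.959  0.282 -0.005]
 [-0.16  -0.558 -0.815]]
low end [ 0.5449 -0.1891  0.1655] tip [ 0.5317 -0.2337  0.1986] 0.05709818385840623
rim [0.09098339 0.09630952 0.09785966] 420
arm [ 0.57173411 -0.11756044  0.15210692]
```

```bash
python3 -m inch '[-2,0,0.5,0,0,0,-2,30,0.5,0,0,0,-2,60,0.5,0,0,0,-2,80,0.5,0,0,0,-2,95,0.5,0,0,0,-2,106,0.5,0,0,0,-2,106,0.5,0,0,0,-2,106,0.5,0,0,0]' 1
python3 - <<'E'
from h import *
T,s=pose(); w=snapshot('wrist'); save('w2',w['image']); w=snapshot('scene'); save('s2',w['image'][80:300,150:350])
print(s['tool_pos'],s['force'])
E
```

```text
time: 4.0
tool_pos: [0.5673, -0.1158, 0.2558]
orientation: [-90.0, -0.0, -105.5]
force: [0.3, 0.4, 0.1]
opening: 0.0852
[ 0.56731932 -0.11582762  0.25579522] [0.33658765 0.36000067 0.14293813]
```

View pics/w2.png

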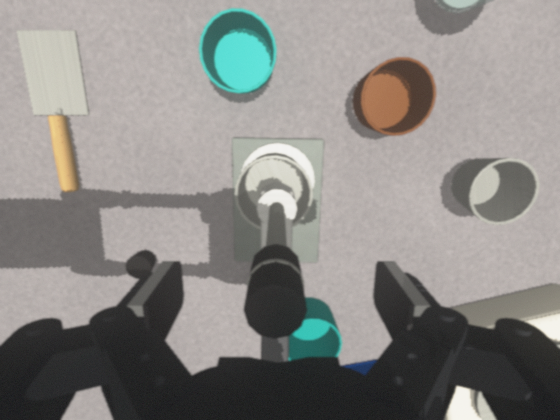

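View pics/s2.png

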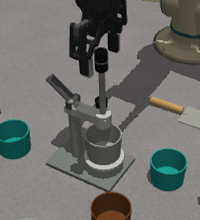

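The head is between the fingers, about 1 mm off centre. I correct that and close.

```bash
python3 -m inch '[1,0,-1,0,0,0,1,0,-1,0,0,0]' 1; python3 -m inch '[0,0,0,0,0,0,0,0,0,0,0,0,0,0,0,0,0,0,0,0,0,0,0,0,0,0,0,0,0,0,0,0,0,0,0,0,0,0,0,0,0,0,0,0,0,0,0,0]' -1 35
python3 - <<'E'
from h import *
T,s=pose(); w=snapshot('wrist'); save('w3',w['image']); print(s['wrist_torque'],s['tool_pos'])
E
```

```text
time: 4.3
tool_pos: [0.5659, -0.1167, 0.256]
orientation: [-89.9, -0.0, -105.5]
force: [-0.2, -0.6, -1.1]
opening: 0.0854
time: 5.1
tool_pos: [0.5658, -0.1165, 0.2553]
orientation: [-90.0, -0.0, -105.5]
force: [0.4, 0.3, 0.8]
opening: 0.0233
[-0.0666008   0.00787098 -0.05184094] [ 0.56577751 -0.11653237  0.25525171]
```

View pics/w3.png

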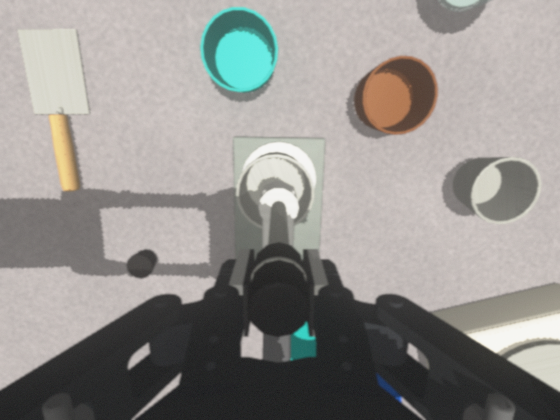

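The head is held at an opening of 23.3 mm. I lower it 68 mm, then feel for contact.

```bash
python3 -m inch '[0,8,0,0,0,0,0,18,0,0,0,0,0,28,0,0,0,0,0,38,0,0,0,0,0,48,0,0,0,0,0,56,0,0,0,0,0,63,0,0,0,0,0,68,0,0,0,0,0,70,0,0,0,0]'; for i in 1 2; do python3 -m inch '[0,1,0,0,0,0,0,2,0,0,0,0]'; done
```

```text
time: 6.05
tool_pos: [0.5658, -0.1165, 0.1847]
orientation: [-90.0, -0.0, -105.5]
force: [0.8, 0.1, 2.1]
opening: 0.023
time: 6.25
tool_pos: [0.5658, -0.1165, 0.1835]
orientation: [-90.0, -0.0, -105.5]
force: [0.2, -0.2, 1.0]
opening: 0.0233
time: 6.45
tool_pos: [0.5658, -0.1165, 0.1815]
orientation: [-90.0, -0.0, -105.5]
force: [0.8, 1.7, 1.6]
opening: 0.0231
```

```bash
for i in 1 2; do python3 -m inch '[0,0.5,0,0,0,0,0,1,0,0,0,0]' | grep -E 'pos|force'; done
python3 - <<'E'
from h import *
f=[]
sn=snapshot('scene'); save('s4',cv2.resize(sn['image'][110:280,180:310],(520,600)[:2]));print(get_state()['force'])
E
```

```text
tool_pos: [0.5658, -0.1165, 0.1803]
force: [0.6, -0.6, 1.1]
tool_pos: [0.5658, -0.1165, 0.1793]
force: [1.3, -0.5, 1.9]
[ 1.38863511 -0.50769411  0.94312386]
```

View pics/s4.png

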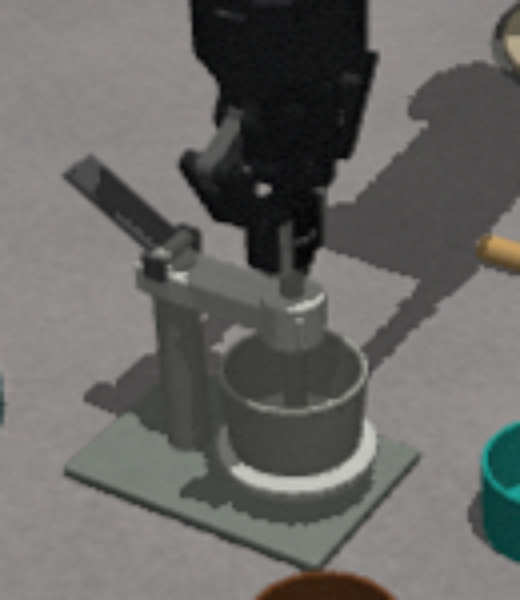

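Probe tip is down inside the cup, and the cup is unmoved. I keep feeling downward.

```bash
for i in 1 2 3; do python3 -m inch '[0,0.5,0,0,0,0,0,0.5,0,0,0,0]' | grep -E 'pos|force'; done
```

```text
tool_pos: [0.5658, -0.1165, 0.1788]
force: [1.1, -0.8, 0.3]
tool_pos: [0.5658, -0.1165, 0.1782]
force: [0.8, 0.1, 0.3]
tool_pos: [0.5658, -0.1165, 0.1778]
force: [1.0, -0.2, -0.5]
```

```bash
for i in 1 2 3 4; do python3 -m inch '[0,0.5,0,0,0,0,0,0.5,0,0,0,0]' | grep -E 'pos|force'; done
```

```text
tool_pos: [0.5658, -0.1165, 0.1774]
force: [1.1, -0.0, 2.0]
tool_pos: [0.5658, -0.1165, 0.1773]
force: [1.0, -0.1, 5.4]
tool_pos: [0.5658, -0.1165, 0.1773]
force: [-0.7, 0.2, 7.0]
tool_pos: [0.5659, -0.1166, 0.1772]
force: [-0.8, -0.1, 8.7]
```

Contact at TCP z=0.1773: the force climbs while the position stalls, after 78 mm of travel against about 79 expected. Release.

```bash
python3 -m inch '[0,0,0,0,0,0,0,0,0,0,0,0,0,0,0,0,0,0,0,0,0,0,0,0,0,0,0,0,0,0,0,0,0,0,0,0]' 1
python3 - <<'E'
from h import *
sn=snapshot('scene'); save('s5',cv2.resize(sn['image'][110:280,180:310],(520,600)[:2]));w=snapshot('wrist'); save('w5',w['image'])
E
```

```text
time: 8.9
tool_pos: [0.5657, -0.1165, 0.1756]
orientation: [-90.0, -0.0, -105.5]
force: [-0.5, -0.3, -0.8]
opening: 0.0855
```

View pics/w5.png

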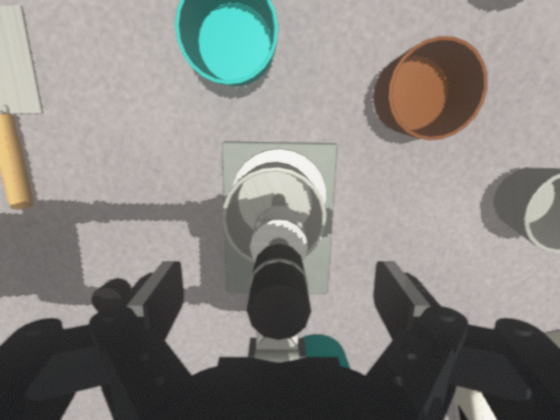

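View pics/s5.png

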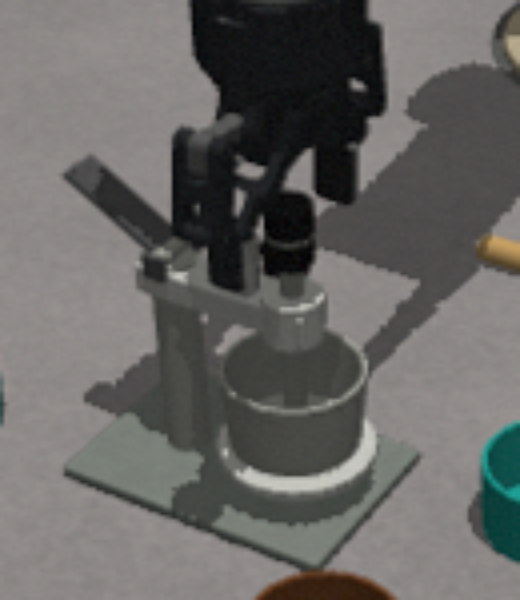

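Head released and in place. I raise straight up and verify the head's height.

```bash
python3 -m inch '[0,-10,0,0,0,0,0,-40,0,0,0,0,0,-80,0,0,0,0,0,-120,0,0,0,0,0,-150,0,0,0,0,0,-170,0,0,0,0,0,-170,0,0,0,0]' 1
cat > m3.py <<'E'
from h import *
T,s=pose(); w=snapshot('wrist'); S=snapshot('scene');save('s6',cv2.resize(S['image'][110:280,180:310],(520,600)));save('w6',w['image'])
Q=snapshot('top'); print(s['tool_pos'])
for n,sn in (('w',w),('s',S),('t',Q)):
    P=cloud(sn,T).reshape(-1,3); d=np.hypot(P[:,0]-.566,P[:,1]+.1167)
    h=P[(d<.009)&(P[:,2]>.19)&(P[:,2]<.3)]
    if len(h)>3:
        z=np.percentile(h[:,2],90); t=h[h[:,2]>z-.004]; print(n,'head top',z,t.mean(0),len(t))
    R=P[(d<.05)&(P[:,2]>.09)&(P[:,2]<.11)];print(' rim',np.percentile(R[:,2],[50,95]),R.mean(0)[:2],len(R))
    l=P[(np.hypot(P[:,0]-.538,P[:,1]+.21)<.07)&(P[:,2]>.15)&(P[:,2]<.21)&(d>.08)]
    if len(l)>20:
        v=np.linalg.svd(l-l.mean(0))[2]; e=v[0]*np.sign(v[0]@[-.268,-.963,0]); q=(l-l.mean(0))@e; print(' lever',e.round(3),'tilt',np.degrees(np.arcsin(e[2])).round(1),'tip',(l.mean(0)+e*q.max()).round(4),np.ptp(q).round(4))
E
python3 m3.py
```

```text
time: 9.7
tool_pos: [0.5671, -0.1169, 0.3501]
orientation: [-89.5, -0.0, -105.5]
force: [-0.2, -0.1, -0.0]
opening: 0.0858
[ 0.56709462 -0.11692629  0.35011537]
w head top 0.2175141291478779 [ 0.5660817  -0.11659978  0.21652963] 315
 rim [0.09625589 0.09764474] [ 0.56242425 -0.1148651 ] 446
 lever [-0.24  -0.771  0.589] tilt 36.1 tip [ 0.5315 -0.2337  0.1989] 0.0632
s head top 0.21927789607703757 [ 0.56684328 -0.11677432  0.21795489] 42
 rim [0.09652827 0.10363905] [ 0.56965294 -0.11462149] 284
 lever [-0.237 -0.759  0.606] tilt 37.3 tip [ 0.5326 -0.2322  0.2002] 0.0616
 rim [0.09194435 0.09194435] [ 0.54887771 -0.08684686] 1
```

View pics/s6.png

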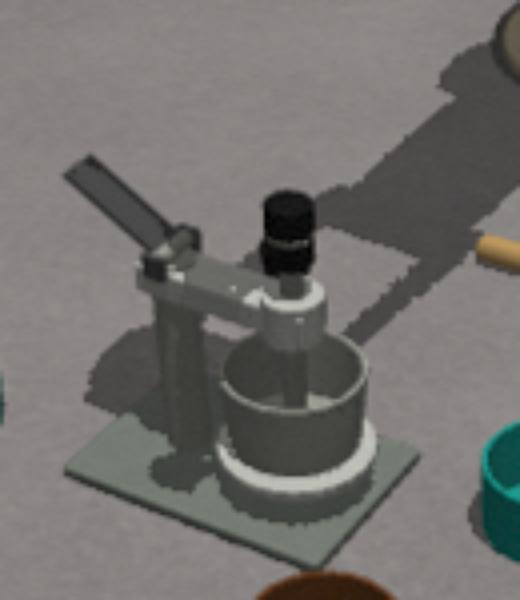

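View pics/w6.png

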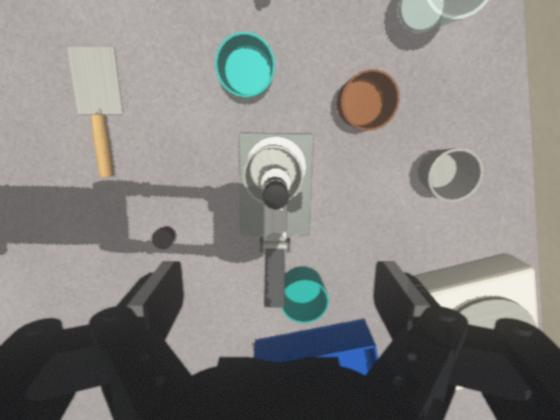

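The head dropped 78.0 mm (wrist) and 77.6 mm (scene), which agrees with the contact travel. As a seating check I press the head's top lightly with the shut fingers, in case opening the pads lifted it slightly.

```bash
python3 -m inch '[0,0,0,0,0,0,0,10,0,0,0,0,0,30,0,0,0,0,0,55,0,0,0,0,0,80,0,0,0,0,0,100,0,0,0,0,0,115,0,0,0,0,0,125,0,0,0,0,0,128,0,0,0,0,0,128,0,0,0,0]' -1
for i in 1 2 3; do python3 -m inch '[0,1,0,0,0,0,0,1,0,0,0,0]' | grep -E 'pos|force'; done
```

```text
time: 10.85
tool_pos: [0.5655, -0.1164, 0.2174]
orientation: [-90.0, -0.0, -105.5]
force: [0.2, 0.3, 0.2]
opening: 0.0001
tool_pos: [0.5661, -0.1166, 0.2171]
force: [-0.9, -0.2, -0.5]
tool_pos: [0.5661, -0.1166, 0.2165]
force: [-0.7, 0.5, 2.9]
tool_pos: [0.5661, -0.1166, 0.2164]
force: [-1.8, 0.6, 7.5]
```

Force builds with no further travel at z=0.2164, so the tip is seated on the bottom. Next: up, over to the lever point (108 mm along the arm), and press down.

```bash
python3 -m inch '[0,-20,0,0,0,0,0,-45,0,0,0,0,30,-50,0,0,0,0,70,-50,0,0,0,0,100,-50,-1,0,0,0,108,-50,-1,0,0,0,108,-50,-1,0,0,0]' -1
python3 - <<'E'
from h import *
T,s=pose(); w=snapshot('wrist'); save('w7',w['image']); sn=snapshot('scene'); save('s7',cv2.resize(sn['image'][110:280,180:310],(520,600)))
E
```

```text
time: 12.15
tool_pos: [0.5356, -0.2211, 0.2645]
orientation: [-90.0, 0.0, -105.7]
force: [0.7, 0.3, -0.2]
opening: -0.0002
```

View pics/w7.png

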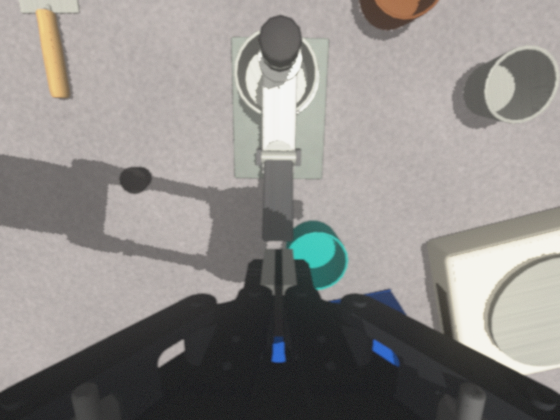

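View pics/s7.png

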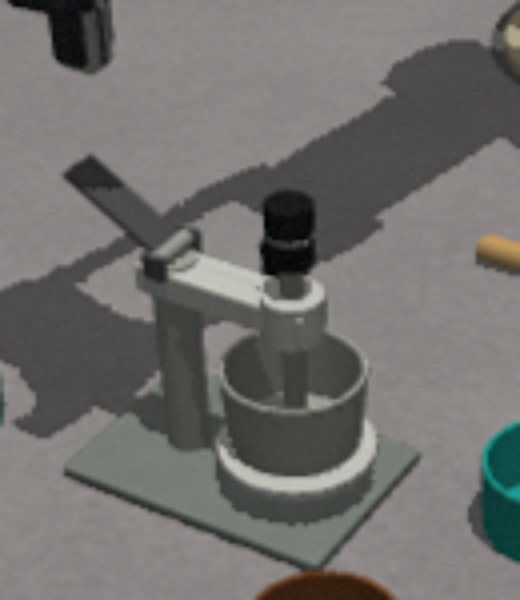

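The fingers are aligned above the lever (wrist: lever col 277, fingers 280). I press down.

```bash
python3 -m inch '[0,20,0,0,0,0,0,40,0,0,0,0,0,54,0,0,0,0,0,60,0,0,0,0,0,66,0,0,0,0,0,70,0,0,0,0]' -1 | grep -E 'pos|force'
python3 -m inch '[0,4,0,0,0,0,0,8,0,0,0,0,0,12,0,0,0,0,0,16,0,0,0,0]' | grep -E 'pos|force'
python3 -m inch '[0,3,0,0,0,0,0,6,0,0,0,0,0,9,0,0,0,0]' | grep -E 'pos|force'
python3 -m inch '[0,1.5,0,0,0,0,0,3,0,0,0,0]' | grep -E 'pos|force'
```

```text
tool_pos: [0.5363, -0.2197, 0.1949]
force: [-0.3, 0.1, 2.0]
tool_pos: [0.5361, -0.2206, 0.1789]
force: [-0.1, -1.0, 1.2]
tool_pos: [0.5358, -0.2205, 0.1696]
force: [-0.9, -1.0, 1.6]
tool_pos: [0.5358, -0.2204, 0.1666]
force: [-0.2, -0.7, 2.0]
```

```bash
python3 -m inch '[0,2,0,0,0,0,0,4,0,0,0,0]' | grep -E 'pos|force'
for i in 1 2 3; do python3 -m inch '[0,1,0,0,0,0,0,1,0,0,0,0]' | grep -E 'pos|force'; done
```

```text
tool_pos: [0.5358, -0.2204, 0.1627]
force: [0.2, -0.4, 1.5]
tool_pos: [0.5358, -0.2201, 0.1615]
force: [0.2, -0.5, 0.0]
tool_pos: [0.5358, -0.2201, 0.161]
force: [-0.7, -0.0, 2.7]
tool_pos: [0.5358, -0.2201, 0.1608]
force: [-1.8, 0.9, 7.1]
```

```bash
python3 -m inch '[0,1,0,0,0,0,0,1,0,0,0,0]' | grep -E 'pos|force'
python3 -m inch '[0,-10,0,0,0,0,0,-40,0,0,0,0,0,-80,0,0,0,0,0,-120,0,0,0,0,0,-160,0,0,0,0,0,-190,0,0,0,0,0,-190,0,0,0,0,0,-190,0,0,0,0]'
python3 m3.py
```

```text
tool_pos: [0.5359, -0.2201, 0.1607]
force: [-3.2, 0.9, 11.0]
time: 15.55
tool_pos: [0.536, -0.2202, 0.3491]
orientation: [-89.9, -0.0, -105.5]
force: [-0.7, -0.0, -0.4]
opening: -0.0001
[ 0.53598378 -0.22020716  0.34910662]
w head top 0.21740728611353843 [ 0.56603741 -0.11662206  0.21645505] 446
 rim [0.09613275 0.09753388] [ 0.56292304 -0.11328786] 552
 lever [-0.279 -0.96   0.002] tilt 0.1 tip [ 0.5284 -0.2467  0.161 ] 0.0558
s head top 0.2194305156175701 [ 0.56615985 -0.11668631  0.21817218] 45
 rim [0.09614016 0.1030787 ] [ 0.56978364 -0.11439043] 290
 lever [-0.302 -0.953  0.016] tilt 0.9 tip [ 0.5288 -0.2451  0.1623] 0.0543
t head top 0.21869865781510184 [ 0.56595189 -0.11631417  0.21711578] 42
 rim [0.0965143  0.09999257] [ 0.56423546 -0.11510949] 114
 lever [-0.292 -0.956 -0.037] tilt -2.1 tip [ 0.5288 -0.2401  0.1603] 0.0493
```

View pics/s6.png

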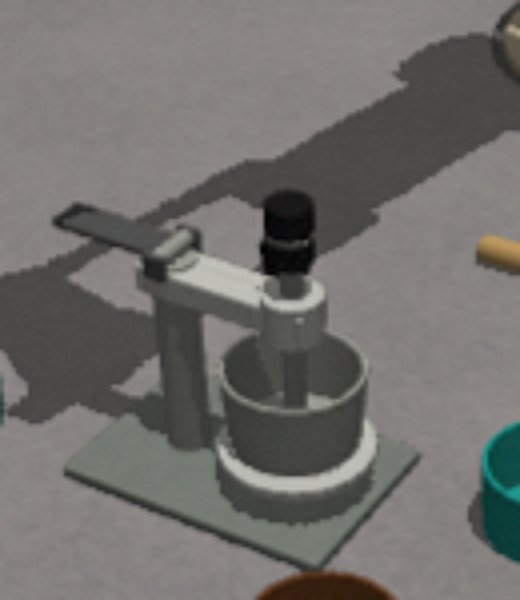

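View pics/w6.png

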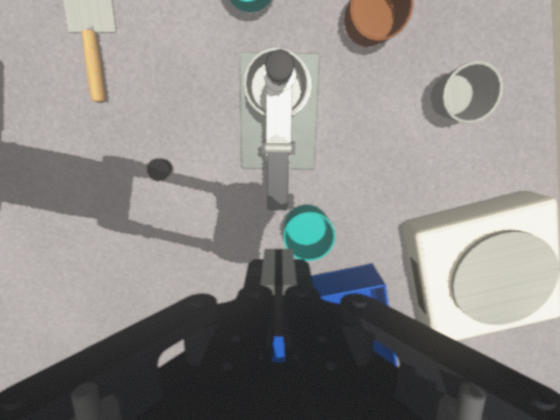

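The lever is level, with its top at 0.161. The head's height is unchanged, the cup is in place and the robot is clear.

```bash
python3 -c "
from workcell import hand_in; print(hand_in())"
```

```text
the job is handed in; nothing more can be done
None
```

The probe on the gauge over the hollow steel cup is down on the cup's bottom and the slide is locked; I handed the job in at about 16 s.

- **Lowering:** I gripped the black head and lowered it 78 mm, until the tool stopped moving and the force rose to 8.7 N. That matches the roughly 79 mm I worked out from the cup's rim. After letting go, I pressed lightly on top of the head with the shut fingers (7.5 N). The head did not yield under the rising load, so the tip is seated.
- **Locking:** I pressed the clamp lever down to its stop, up to 11 N.

**Last checks:** The lever is level: 0.1° by the wrist camera, with its top at 161 mm. The head stayed at the same height within about 0.2 mm while locking. The cup stands under the probe, and the robot is clear of everything.

**Small disagreement:** The scene and top cameras gave the lever's tilt as 0.9° and -2.1°, and the cameras' head-top heights differed by about 2 mm. Both are about what coarse pixels and the 2 mm calibration would give. No check failed.

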